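# Fetch the tape measure from under the sash of the dust cabinet

## Robot

A 6-joint arm with a two-finger parallel gripper is mounted at the origin on a cart in front of the work surface, level with it; the furniture and walls round the work are solid. World frame = base frame: x ahead of the robot, y to its left, z up, the work surface at z = 0. Lengths are in mm, angles in rad, forces in N, time in s.
With the tool pointing down it reaches from about 275 to 725 mm from the base axis. Payload 15.9 kg.
Tool frame: the origin (TCP) lies on the mounting face of the last link; the fingertips stand 173 mm ahead of it and the grasp point (between the pads) lies 155 mm ahead of it; z points along the fingers, y is the direction in which the jaws open and shut (so a half turn about z gives the same grasp; the last joint's range is limited). The gripper opens to 85 mm and grips with 20 to 120 N. Pads are 22 mm wide; open, the fingers measure 114 mm over their backs; the gripper's body (76 mm by 85 mm) begins 54 mm behind the grasp point. The pads swing forward as they close: fully open they stand 13 mm farther back than shut.
Start: joints at [1.115, 0.213, -0.034, 1.323, 0, 1.571], TCP at [220.083, 448.943, 404.706] pointing down, gripper open.
Joint ranges: [-2.98, 2.98], [-0.74, 1.72], [-1.14, 1.35], [-2.1, 2.04], [-1.57, 1.44], [-3.14, 3.14]. Speed limits (rad/s): [1.89, 1.89, 2.39, 2.57, 3.14, 3.14].

## Interface

Orientations are given as a unit quaternion [w, x, y, z].
In Python, from station import r gives the robot as it stands. The module is installed in compiled form; this text tells all that it offers.
- The arm moves only by the shell command python3 -m handwheel 'ROWS' [FORCE]. ROWS is JSON, one flat list of numbers, 7 for each row, row after row: the finger opening in mm, from 0 to 85.4, then the shift along the tool's x, y, z in mm, then the turn, a rotation vector about the tool's x, y, z in degrees. A call has 1 to 10 rows; each row is the pose to reach, as a shift and turn from the pose commanded when the call began, along the tool's axes at that moment; what a row does not reach only later rows make up. A row lasts 1/10 s, in which the tool goes at most 50 mm and 8.59 degrees, less where a joint would pass 70% of its speed; a pose out of reach is approached as far as the arm can. A call with a gripper value outside its range is refused whole. The fingers move at their own pace and stop on an object; FORCE is the grip in N (left out, the last holds). Time passes only in rows, so rows that repeat a pose let the fingers close. It gives the time, the measured TCP pose, the force and the opening at its end, in the units of the state.
- r.sense(): the state, without advancing time (a new reading comes with each control period).
- r.camera(name): name is "scene" or "top" or "wrist"; returns a dict with "color" (480x640x3 uint8, red, green, blue), "fovy" (degrees; the focal length in pixels is half the picture's height over the tangent of half this angle, whatever the lens; pixels are square), "cx", "cy" (the principal point, pixels), "view" (4x4, takes a point from world to camera coordinates). Camera axes: x right, y up, looking along -z (the intrinsics and any distortion apply to the point x, -y, -z); pixel columns grow to the right and rows downward; lengths in mm; the calibration is good to about 2 mm. The wrist camera is an equidistant fisheye: a pixel r from the principal point sees the ray r / f radians off the axis. A picture is of the moment at which its call begins. There is no depth.
- r.sign_off(): hands the job in, once; it reports no verdict.
Trained networks look in the newest picture that a camera, given by its name, has taken for a name from the list of things; names that differ only in an ending like _2 or _b are one class to them, and where a whole thing is asked for, a point or a joint stands for the part that bears it (a point fixed in the world has none). Each returns a list of dicts, best first, with "score" (0 to 1); they miss things now and then, are a little off and sometimes report something else, mostly with a low value. They report only what shows in the picture. A call takes as long as a camera call.
- r.spot_in(camera, target): "point" ([x, y, z] in mm, in world coordinates, good to about 4 mm: the middle of the surface that is visible of it).
- r.silhouettes(camera, target): "mask" (480x640 bool, what is visible of it).
- r.landmark_of(camera, target): "point" ([x, y, z] in mm, in world coordinates, good to about 4 mm: a listed point, or the origin of a listed thing).
The state is a dict: "time": time; "q": joint angles; "qvel": joint speeds; "joint_efforts": joint torques, N m; "position": TCP position; "ee_rot": TCP orientation; "contact_force": force on the tool from outside, world axes, zero at the start; "moment": the same for the moment, N m; "opening": finger opening in mm.
Only numpy, scipy, OpenCV 4.12 (cv2) and the standard library are available. Lean on these libraries where they do the work, as an engineer would, in place of code of your own. Each camera call takes 0.05 s, during which the arm holds its last target.

## Task

Raise the sliding sash of the dust cabinet until the friction shoe hidden in its track holds it up (feel for the spot: anywhere else it slides down again) and let go of it without letting it fall. Then reach in under the sash, take out the tape measure and stand it upright in the wooden tray. Leave the sash up and the other things in the cabinet standing where they are.

Things in the scene. Friction and masses are not known exactly. Their poses are not given: they have to be found in the camera images.
- cabinet: plywood dust cabinet, fixed, 215 mm deep, 428 wide (380 inside), 250 high, sloping front to the robot. Origin: on its underside, mid-width, 122 behind its front; x front to back, y to its left, z up. Floor board 8 thick; sill 26 high at x -115; back wall x 85; roof underside z 240 from x 8 back. Three things stand on the floor in a row at x about -40 and y about -100, 0, 100, in any order
- sash (a joint): travel of the sash up its track, m: 0 shut, 0.25 top stop; a metre of travel goes 0.42 m along the cabinet's x and 0.91 m up. The sash pulls down the track with 4 to 6 N and slides down if let go, except on a hidden friction shoe: a stretch about 15 mm long, somewhere in 0.165 to 0.24, new each time, that adds 5 to 13 N of drag either way and bears the sash alone; past it the sash falls again
- sash_grip (a point): middle of the sash's handle: a dark steel bar 12 x 12 mm, 86 long along the slope, 42 in front of the pane on an arm at each end, at mid-width of the sash. Pinch it across 12 mm (cabinet's y). z axis up the track, x axis into the cabinet. Shut: at cabinet x -113, z 102. On the shoe the hand feels no weight when it eases down 1 to 2 mm very slowly
- sash_edge (a point): middle of the lower edge of the sash (clear pane in an aluminium frame, 10 mm thick, 260 along the slope, 375 wide). Shut: cabinet x -100, z 30; at travel 0.17: x -28, z 184, so that a hand tilted 20 to 45 degrees (fingers pointing forward and down) passes under it to the things on the floor
- tape_measure: white tape measure standing on edge, 34 mm thick (x), 86 long (y), 59 high (z). The case runs from y -27 to 43; a thin blade end sticks out to y -43. Origin: on its underside, at x 0, y 0. Its y axis points toward the cabinet's back, within 0.25 rad. Grasp the case across the 34
- putty_tin: closed putty tin, 72 mm across, 50 mm high, standing in the cabinet; origin: centre of its underside
- tape_roll: white roll of tape lying flat in the cabinet, 68 mm across, 25 mm high; origin: centre of its underside
- tray: open wooden tray on the bench, to the right, fixed, 150 mm (x) by 130 mm (y), walls 22 mm high and 6 mm thick, floor 6 mm thick. Origin: centre of its underside

How it is judged:
By the outcome, as a careful person would: the job done as asked, in the order asked, and still so for the second after the job is handed in, with the robot touching nothing.
It also fails if it takes over 70 s, if anything falls off the work surface, if the arm or the gripper's body presses on something with over 40 N, if the wrist force passes 120 N, or if a joint passes its speed limit or range.

## Working session

There is one attempt and no reset: what is moved stays moved. The work goes in short steps, Python scripts to look and compute and a shell command to move; the robot and the scene stay as the last step left them, time stands still between calls to the robot, and variables do not carry over. Pictures are saved under pics/ and viewed, and the job is handed in when it is done.

```bash
mkdir -p pics; ls; python3 - <<'E'
from station import r
import cv2
s=r.sense()
for k,v in s.items(): print(k,v)
for n in ("scene","top","wrist"):
    c=r.camera(n)
    cv2.imwrite(f"pics/{n}0.png",c["color"][:,:,::-1])
    print(n,c["fovy"],c["cx"],c["cy"],c["view"])
    for t in ("cabinet","sash","sash_grip","sash_edge","tape_measure","putty_tin","tape_roll","tray"):
        try:
            print(t,[(round(d["score"],2),[round(float(x)) for x in d["point"]]) for d in r.landmark_of(n,t)[:2]])
        except Exception as e: print(t,e)
print(r.sense()["time"])
E
```

```text
pics
time 0.0
q [ 1.11499629e+00  2.13345680e-01 -3.50650669e-02  1.32349319e+00
  7.17932790e-06  1.57079643e+00]
qvel [ 1.67720467e-03  5.87176554e-05  7.56977533e-05  1.62463039e-03
 -2.00913332e-03 -6.93401890e-04]
joint_efforts [-1.54991998e-03 -6.86174583e+01  4.87113512e+01  1.77713198e-02
 -4.80777624e-05 -2.78411210e-05]
position [220.02383777 448.8211085  404.21891941]
ee_rot [-1.28619176e-04  2.25932358e-01  9.74142835e-01 -5.38673819e-04]
contact_force [-0.14556394 -0.84421504 -0.74983515]
moment [ 0.0292961   0.03358357 -0.07159985]
opening 85.45529219979191
scene 48.35970089413823 322.14973245972135 240.26688326243533 [[ 8.46509905e-01 -5.31878142e-01 -2.29482539e-02 -4.82507256e+02]
 [ 3.08275313e-01  4.54580116e-01  8.35657376e-01 -2.67016421e+02]
 [-4.34036073e-01 -7.14466626e-01  5.48771472e-01 -1.11236986e+03]
 [ 0.00000000e+00  0.00000000e+00  0.00000000e+00  1.00000000e+00]]
cabinet [(0.96, [652, 345, -1])]
sash it knows: cabinet, putty_tin, sash_edge, sash_grip, tape_measure, tape_roll, tray
sash_grip [(0.84, [552, 302, 107])]
sash_edge [(0.66, [562, 307, 29])]

[... 493 characters left out ...]
sh_edge, sash_grip, tape_measure, tape_roll, tray
sash_grip [(0.59, [550, 302, 103])]
sash_edge [(0.57, [558, 307, 32])]
tape_measure []
putty_tin []
tape_roll []
tray [(0.64, [594, -363, 0])]
wrist 65.70646984690485 321.0393913504754 235.97732956343614 [[ 4.39547109e-01  8.98219221e-01 -7.54446585e-04 -5.00140001e+02]
 [-8.50484686e-01  4.15917561e-01 -3.22006804e-01  4.20101203e+01]
 [-2.88918913e-01  1.42178805e-01  9.46737054e-01 -3.81296710e+02]
 [ 0.00000000e+00  0.00000000e+00  0.00000000e+00  1.00000000e+00]]
cabinet []
sash it knows: cabinet, putty_tin, sash_edge, sash_grip, tape_measure, tape_roll, tray
sash_grip []
sash_edge []
tape_measure []
putty_tin []
tape_roll []
tray []
1.2
```

View images.

View pics/scene0.png

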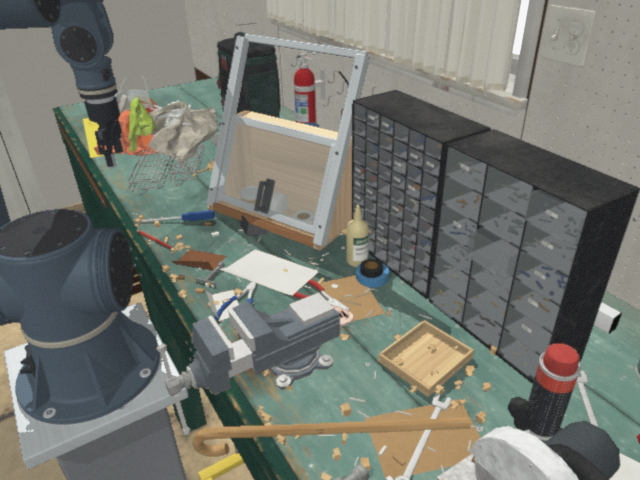

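View pics/top0.png

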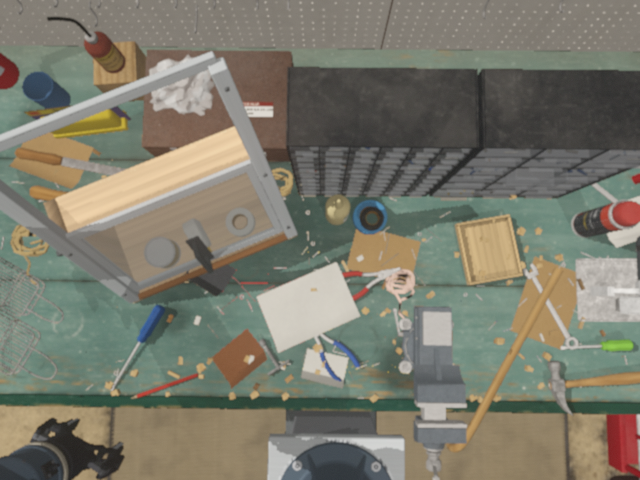

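View pics/wrist0.png

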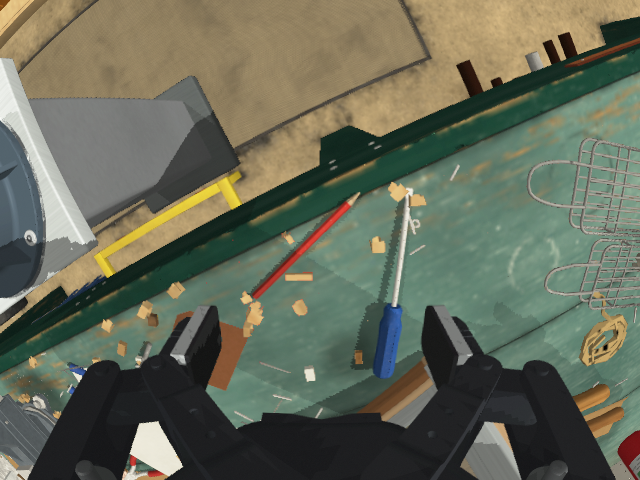

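```bash
python3 - <<'E'
import cv2
a=cv2.imread("pics/top0.png")[40:310,0:310]; cv2.imwrite("pics/topz.png",cv2.resize(a,None,fx=2.2,fy=2.2,interpolation=cv2.INTER_CUBIC)[:600])
a=cv2.imread("pics/scene0.png")[20:260,190:390]; cv2.imwrite("pics/scz.png",cv2.resize(a,None,fx=2.5,fy=2.5,interpolation=cv2.INTER_CUBIC)[:600])
E
```

```text
(no output)
```

View pics/topz.png

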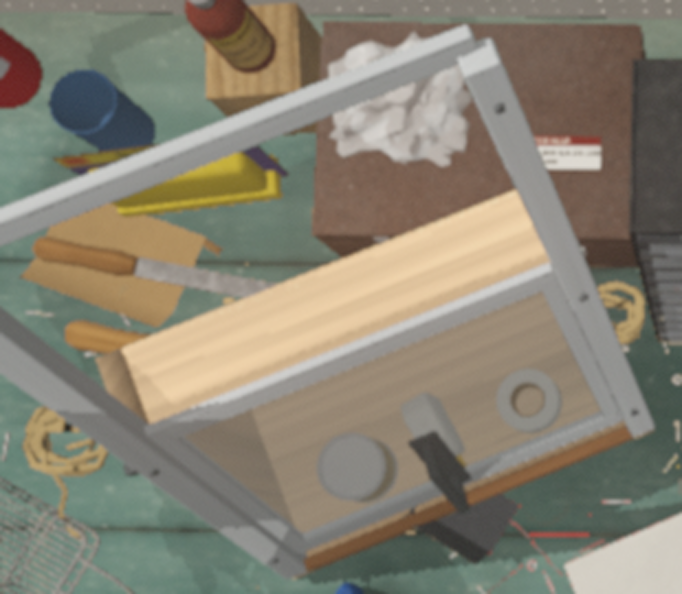

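View pics/scz.png

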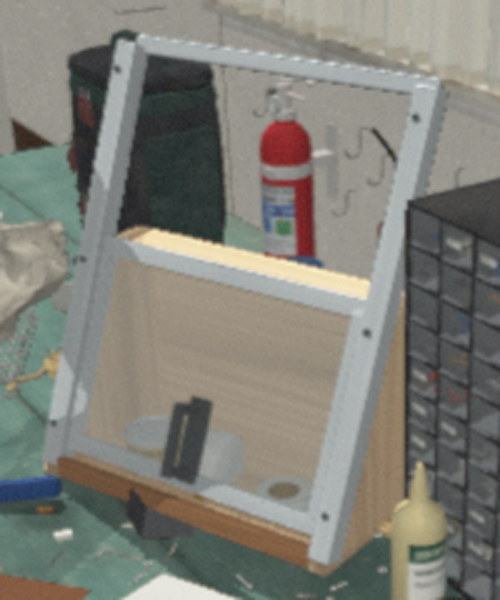

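```bash
cat > h.py <<'E'
import numpy as np, pickle
def ray(c,u,v):
    f=240/np.tan(np.radians(c["fovy"])/2)
    V=np.array(c["view"]); R=V[:3,:3]; t=V[:3,3]
    d=np.array([(u-c["cx"])/f,-(v-c["cy"])/f,-1.0])
    return -R.T@t, R.T@d
def onz(c,u,v,z):
    o,d=ray(c,u,v); return o+d*(z-o[2])/d[2]
def proj(c,p):
    f=240/np.tan(np.radians(c["fovy"])/2)
    V=np.array(c["view"]); q=V[:3,:3]@p+V[:3,3]
    return c["cx"]+f*q[0]/-q[2], c["cy"]-f*q[1]/-q[2]
def cab(p,O,yaw):
    c,s=np.cos(yaw),np.sin(yaw); return np.array([O[0]+c*p[0]-s*p[1],O[1]+s*p[0]+c*p[1],O[2]+p[2]])
E
python3 - <<'E'
from station import r
from h import *
import cv2
T=r.camera("top");S=r.camera("scene")
tz=lambda u,v:(u/2.2,v/2.2+40)
a=onz(T,*tz(305,555),26);b=onz(T,*tz(632,425),26)
d=a-b; print("sill",a,b,np.linalg.norm(d),np.arctan2(-d[0],d[1]))
a=onz(T,*tz(152,428),267);b=onz(T,*tz(550,268),267)
d=a-b; print("sashtop",a,b,np.linalg.norm(d),np.arctan2(-d[0],d[1]),(a+b)/2)
yaw=0.38;O=np.array([652.5,344.5,0])
for n,C in (("top",T),("scene",S)):
    im=C["color"][:,:,::-1].copy()
    def ln(p,q,col):
        p=proj(C,cab(p,O,yaw));q=proj(C,cab(q,O,yaw))
        cv2.line(im,tuple(int(round(x)) for x in p),tuple(int(round(x)) for x in q),col,1)
    for z0,z1,x0,x1 in ((30,267,-100,9),):
        P=[(x0,-187.5,z0),(x0,187.5,z0),(x1,187.5,z1),(x1,-187.5,z1)]
        for i in range(4): ln(P[i],P[(i+1)%4],(0,0,255))
    ln((-113-18,0,102-39),(-113+18,0,102+39),(0,255,255))
    P=[(8,-214,250),(8,214,250),(93,214,250),(93,-214,250)]
    for i in range(4): ln(P[i],P[(i+1)%4],(255,0,255))
    k=im[40:310,0:310] if n=="top" else im[20:260,190:390]
    cv2.imwrite(f"pics/ov_{n}.png",cv2.resize(k,None,fx=2.2,fy=2.2,interpolation=cv2.INTER_CUBIC))
    for t in ("tape_measure","putty_tin","tape_roll"):
        print(n,t,[(round(e["score"],2),np.round(e["point"])) for e in r.spot_in(n,t)[:2]],[(round(e["score"],2),np.round(e["point"])) for e in r.landmark_of(n,t)[:2]])
E
```

```text
sill [481.52388749 472.75775343  26.        ] [626.60112283 124.15966352  26.        ] 377.5818222593893 0.39437070639410987
sashtop [589.34812718 515.62171505 267.        ] [733.22025827 179.05678796 267.        ] 366.02614695107036 0.40396271113952786 [661.28419272 347.33925151 267.        ]
top tape_measure [] []
top putty_tin [] []
top tape_roll [] []
scene tape_measure [] []
scene putty_tin [] []
scene tape_roll [(0.39, array([610., 308., 155.]))] []
```

```bash
cat >> h.py <<'E'
from scipy.spatial.transform import Rotation as Ro
O=np.array([652.5,344.5,0]);YAW=0.40
def frame(yaw,elev):
    # tool z forward along yaw and down by elev(deg); tool y = left
    e=np.radians(elev); f=np.array([np.cos(yaw),np.sin(yaw),0]); z=f*np.cos(e)+np.array([0,0,-np.sin(e)])
    y=np.array([-np.sin(yaw),np.cos(yaw),0]); x=np.cross(y,z); return Ro.from_matrix(np.array([x,y,z]).T)
def now(s):
    w=s["ee_rot"]; return np.array(s["position"]),Ro.from_quat([w[1],w[2],w[3],w[0]])
def row(s,g,Rt,back=155):
    p,R=now(s); pt=np.asarray(g)-back*Rt.as_matrix()[:,2]
    return np.round(R.inv().apply(pt-p),1),np.round((R.inv()*Rt).as_rotvec(degrees=True),2)
def st(s):
    p,R=now(s); a=R.as_matrix()[:,2]; g=p+155*a
    c=g-O; cc,ss=np.cos(YAW),np.sin(YAW)
    print("t",round(s["time"],2),"g",np.round(g,1),"cab",np.round([cc*c[0]+ss*c[1],-ss*c[0]+cc*c[1],c[2]],1),"z",np.round(a,3),"F",np.round(s["contact_force"],2),"M",np.round(s["moment"],2),"op",round(s["opening"],1),"q",np.round(s["q"],2))
E
python3 - <<'E'
from station import r
from h import *
s=r.sense();st(s)
Rt=frame(YAW,24.8)
g=cab((-113,0,102),O,YAW); a=Rt.as_matrix()[:,2]
print(g,row(s,g-60*a,Rt), row(s,g,Rt))
E
```

```text
t 1.9 g [220.1 448.9 249.7] cab [-357.6  264.6  249.7] z [-0.  0. -1.] F [ 0.33 -0.22  0.21] M [ 0.03 -0.01  0.06] op 85.5 q [ 1.11  0.21 -0.03  1.32  0.    1.57]
[548.42010768 300.49572732 102.        ] (array([-232.2, -136.1,  212.5]), array([-27.82, -61.  , -43.5 ])) (array([-267.9,  -95. ,  237.7]), array([-27.82, -61.  , -43.5 ]))
```

```bash
python3 -m handwheel '[85,-120,-70,60,-14,-30,-21, 85,-232,-136,212,-27.8,-61,-43.5, 85,-232,-136,212,-27.8,-61,-43.5, 85,-232,-136,212,-27.8,-61,-43.5, 85,-232,-136,212,-27.8,-61,-43.5, 85,-232,-136,212,-27.8,-61,-43.5, 85,-232,-136,212,-27.8,-61,-43.5, 85,-232,-136,212,-27.8,-61,-43.5, 85,-232,-136,212,-27.8,-61,-43.5, 85,-232,-136,212,-27.8,-61,-43.5]' 40
python3 - <<'E'
from station import r
from h import *
import cv2
s=r.sense();st(s)
Rt=frame(YAW,24.8)
g=cab((-113,0,102),O,YAW)
print(g,row(s,g,Rt))
W=r.camera("wrist");cv2.imwrite("pics/w1.png",W["color"][:,:,::-1])
for n in ("wrist","scene","top"):
    if n!="wrist":r.camera(n)
    print(n,[(round(e["score"],2),np.round(e["point"])) for e in r.landmark_of(n,"sash_grip")[:2]])
    print(n,[(round(e["score"],2),np.round(e["point"])) for e in r.landmark_of(n,"tape_measure")[:2]])
E
```

```text
time: 2.9
position: [376.4, 236.5, 202.4]
ee_rot: [0.406, -0.074, 0.907, 0.087]
contact_force: [2.0, 0.2, 0.2]
opening: 85.0
t 2.9 g [488.6 270.4 100.9] cab [-179.9   -4.4  100.9] z [ 0.723  0.219 -0.655] F [1.99 0.17 0.25] M [-0.09  0.61  0.01] op 85.0 q [ 0.64  0.06 -1.12 -0.44 -0.26  0.37]
[548.42010768 300.49572732 102.        ] (array([-2. , -3.2, 55.9]), array([ -6.18, -15.74, -10.72]))
wrist [(0.82, array([547., 301., 106.]))]
wrist [(0.75, array([653., 232.,  10.])), (0.68, array([616., 332.,   8.]))]
scene [(0.84, array([550., 297., 104.]))]
scene []
top [(0.96, array([552., 299., 101.])), (0.6, array([650., 343.,   1.]))]
top []
```

View pics/w1.png

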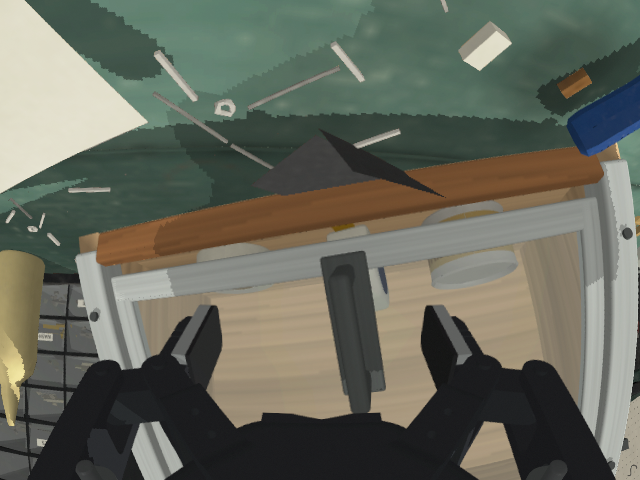

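```bash
python3 -m handwheel '[60,-0.5,-1,14,-1.5,-4,-2.7, 60,-1,-1.6,28,-3,-8,-5.4, 60,-1.5,-2.4,42,-4.5,-12,-8, 60,-2,-3.2,56,-6.2,-15.7,-10.7, 60,-2,-3.2,56,-6.2,-15.7,-10.7, 60,-2,-3.2,56,-6.2,-15.7,-10.7]' 40
python3 - <<'E'
from station import r
from h import *
import cv2
s=r.sense();st(s)
Rt=frame(YAW,24.8)
g=cab((-113,0,102),O,YAW)
print(g,row(s,g,Rt))
W=r.camera("wrist");cv2.imwrite("pics/w2.png",W["color"][:,:,::-1])
E
```

```text
time: 3.95
position: [446.0, 266.8, 177.1]
ee_rot: [0.517, -0.166, 0.834, 0.103]
contact_force: [0.1, -0.1, -0.0]
opening: 60.1
t 3.95 g [574.2 320.1 108.1] cab [-81.6   8.  108.1] z [ 0.827  0.344 -0.445] F [ 0.12 -0.07 -0.  ] M [-0.34  0.75 -0.06] op 60.1 q [ 0.59  0.39 -1.13 -1.05 -0.17  0.09]
[548.42010768 300.49572732 102.        ] (array([ 23.9,  -9.1, -25.2]), array([-0.32, -1.63, -0.15]))
```

View pics/w2.png

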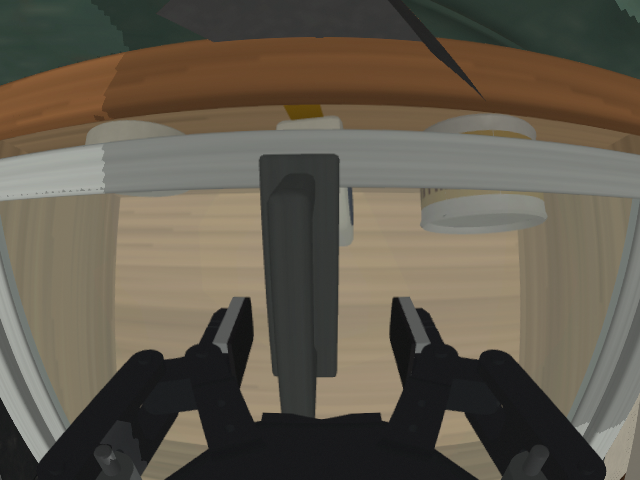

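```bash
python3 - <<'E'
from station import r
from h import *
s=r.sense();st(s)
g=cab((-113,0,102),O,YAW)
for e in (35,40,45):print(row(s,g,frame(YAW,e)))
E
```

```text
t 4.0 g [574.4 320.2 108.9] cab [-81.4   8.  108.9] z [ 0.827  0.344 -0.444] F [-0.27  0.55  0.06] M [-0.32  0.82  0.04] op 59.9 q [ 0.59  0.39 -1.13 -1.05 -0.17  0.09]
(array([ -3. ,  -9. , -23.5]), array([-0.31,  8.62, -0.19]))
(array([-16.3,  -9. , -20.8]), array([-0.3 , 13.62, -0.2 ]))
(array([-29.3,  -8.9, -17.1]), array([-0.29, 18.62, -0.22]))
```

```bash
python3 -m handwheel '[60,-5,-3,-7,0,4.5,0, 60,-11,-6,-14,-0.2,9,-0.1, 60,-16.3,-9,-20.8,-0.3,13.6,-0.2, 60,-16.3,-9,-20.8,-0.3,13.6,-0.2, 60,-16.3,-9,-20.8,-0.3,13.6,-0.2, 60,-16.3,-9,-20.8,-0.3,13.6,-0.2]' 40
python3 - <<'E'
from station import r
from h import *
import cv2
s=r.sense();st(s)
g=cab((-113,0,102),O,YAW)
print(g,row(s,g,frame(YAW,40)))
W=r.camera("wrist");cv2.imwrite("pics/w3.png",W["color"][:,:,::-1])
E
```

```text
time: 4.6
position: [439.2, 254.2, 202.6]
ee_rot: [0.416, -0.18, 0.888, 0.084]
contact_force: [-0.4, -0.5, -0.8]
opening: 59.9
t 4.6 g [548.9 300.5 103.4] cab [-1.126e+02 -1.000e-01  1.034e+02] z [ 0.708  0.299 -0.64 ] F [-0.44 -0.54 -0.76] M [-0.3   0.62  0.05] op 59.9 q [ 0.56  0.17 -1.01 -0.48 -0.12  0.1 ]
[548.42010768 300.49572732 102.        ] (array([0.8, 0.1, 0.6]), array([ 0.  ,  0.2 , -0.01]))
```

View pics/w3.png

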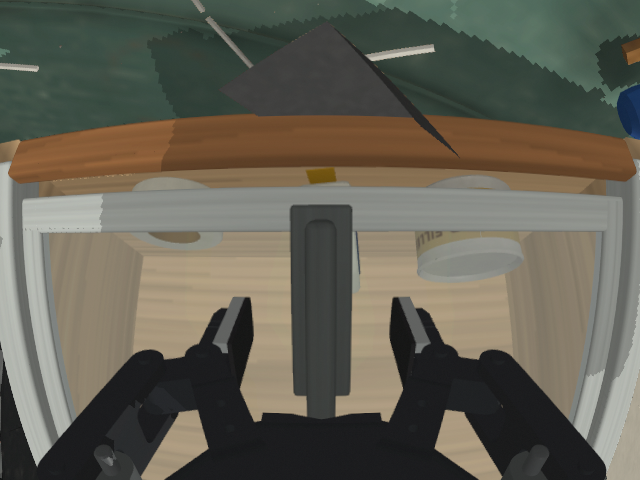

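```bash
python3 -m handwheel '[8,0,0,0,0,0,0, 8,0,0,0,0,0,0, 8,0,0,0,0,0,0, 8,0,0,0,0,0,0, 8,0,0,0,0,0,0, 8,0,0,0,0,0,0]' 60
python3 - <<'E'
from station import r
from h import *
s=r.sense();st(s)
R=now(s)[1]
u=np.array([.42*np.cos(YAW),.42*np.sin(YAW),.91]); u/=np.linalg.norm(u); print("u in tool",R.inv().apply(u), "F.u",s["contact_force"]@u)
E
```

```text
time: 5.25
position: [439.0, 253.8, 201.9]
ee_rot: [0.415, -0.18, 0.888, 0.084]
contact_force: [-3.5, -0.8, 0.5]
opening: 10.8
t 5.25 g [548.5 300.1 102.5] cab [-113.1   -0.4  102.5] z [ 0.706  0.299 -0.642] F [-3.52 -0.79  0.53] M [-0.39  0.94  0.13] op 10.8 q [ 0.56  0.17 -1.01 -0.48 -0.12  0.1 ]
u in tool [-9.65274394e-01 -1.35139423e-04 -2.61238063e-01] F.u -1.0016287295190769
```

```bash
python3 -m handwheel '[8,-10,0,-2.7,0,0,0, 8,-27,0,-7.3,0,0,0, 8,-46,0,-12.4,0,0,0, 8,-65,0,-17.6,0,0,0, 8,-84,0,-22.7,0,0,0, 8,-103,0,-27.9,0,0,0, 8,-122,0,-33,0,0,0, 8,-138,0,-37.3,0,0,0, 8,-149,0,-40.3,0,0,0, 8,-153,0,-41.4,0,0,0]'
cat > f.py <<'E'
from station import r
from h import *
s=r.sense();st(s)
R=now(s)[1]
u=np.array([.419*np.cos(YAW),.419*np.sin(YAW),.908])
n=np.array([.908*np.cos(YAW),.908*np.sin(YAW),-.419])
p,_=now(s); g=p+155*R.as_matrix()[:,2]; 
print("travel",round((g-np.array([548.4,300.2,102.3]))@u,1),"off n",round((g-np.array([548.4,300.2,102.3]))@n,1),"F.u",round(s["contact_force"]@u,2),"F.n",round(s["contact_force"]@n,2),"u tool",np.round(R.inv().apply(u),3))
E
python3 f.py
```

```text
time: 6.25
position: [500.7, 280.2, 346.2]
ee_rot: [0.415, -0.18, 0.888, 0.084]
contact_force: [14.9, 11.4, -15.6]
opening: 10.8
t 6.25 g [610.1 326.6 246.7] cab [-46.    0.  246.7] z [ 0.706  0.299 -0.642] F [ 14.86  11.41 -15.57] M [0.09 1.   0.69] op 10.8 q [ 0.54  0.03 -0.67  0.   -0.1   0.09]
travel 159.3 off n 0.5 F.u -6.54 F.n 22.98 u tool [-0.965 -0.    -0.261]
```

```bash
python3 -m handwheel '[8,-0.3,0,1,0,0,0, 8,-0.3,0,1,0,0,0]'; python3 f.py
```

```text
time: 6.45
position: [500.1, 280.0, 344.2]
ee_rot: [0.413, -0.181, 0.888, 0.084]
contact_force: [-13.0, -1.8, -0.1]
opening: 10.7
t 6.45 g [609.3 326.2 244.4] cab [-46.9  -0.  244.4] z [ 0.704  0.299 -0.644] F [-13.03  -1.78  -0.12] M [-0.54  2.28  0.61] op 10.7 q [ 0.54  0.03 -0.67  0.   -0.1   0.09]
travel 156.8 off n 0.6 F.u -5.42 F.n -11.48 u tool [-0.964 -0.    -0.264]
```

```bash
for i in 1; do python3 -m handwheel '[8,-1.9,0,-0.9,0,0,0, 8,-3.8,0,-1.4,0,0,0, 8,-5.8,0,-1.9,0,0,0]' >/dev/null; python3 f.py | tail -1; python3 -m handwheel '[8,-1.9,0,-0.5,0,0,0, 8,-3.8,0,-1,0,0,0, 8,-5.8,0,-1.6,0,0,0]'>/dev/null; python3 f.py | tail -1; done
```

```text
travel 163.6 off n 0.6 F.u -6.7 F.n -2.59 u tool [-0.965 -0.    -0.263]
travel 169.8 off n 0.6 F.u -7.16 F.n 1.11 u tool [-0.965 -0.    -0.263]
```

```bash
python3 -m handwheel '[8,-1.9,0,-0.5,0,0,0, 8,-3.8,0,-1,0,0,0, 8,-5.8,0,-1.6,0,0,0]'>/dev/null; python3 f.py | tail -1;python3 -m handwheel '[8,-1.9,0,-0.5,0,0,0, 8,-3.8,0,-1,0,0,0, 8,-5.8,0,-1.6,0,0,0]'>/dev/null; python3 f.py | tail -1
```

```text
travel 175.8 off n 0.6 F.u -6.38 F.n 3.08 u tool [-0.965 -0.    -0.263]
travel 181.9 off n 0.6 F.u -7.12 F.n 4.2 u tool [-0.965 -0.    -0.263]
```

```bash
python3 -m handwheel '[8,-1.9,0,-0.5,0,0,0, 8,-3.8,0,-1,0,0,0, 8,-5.8,0,-1.6,0,0,0]'>/dev/null; python3 f.py | tail -1;python3 -m handwheel '[8,-1.9,0,-0.5,0,0,0, 8,-3.8,0,-1,0,0,0, 8,-5.8,0,-1.6,0,0,0]'>/dev/null; python3 f.py | tail -1
```

```text
travel 187.9 off n 0.6 F.u -6.22 F.n 6.06 u tool [-0.965 -0.    -0.263]
travel 193.9 off n 0.7 F.u -7.22 F.n 7.46 u tool [-0.965 -0.    -0.263]
```

```bash
python3 -m handwheel '[8,-1.9,0,-0.4,0,0,0, 8,-3.8,0,-0.9,0,0,0, 8,-5.8,0,-1.4,0,0,0]'>/dev/null; python3 f.py | tail -1;python3 -m handwheel '[8,-1.9,0,-0.4,0,0,0, 8,-3.8,0,-0.9,0,0,0, 8,-5.8,0,-1.5,0,0,0]'>/dev/null; python3 f.py | tail -1
```

```text
travel 197.1 off n 0.7 F.u -15.33 F.n 4.68 u tool [-0.964 -0.001 -0.267]
travel 203.3 off n 0.7 F.u -12.5 F.n 3.1 u tool [-0.964 -0.001 -0.267]
```

```bash
python3 -m handwheel '[8,0.15,0,0.04,0,0,0, 8,0.3,0,0.08,0,0,0, 8,0.45,0,0.12,0,0,0, 8,0.6,0,0.16,0,0,0, 8,0.75,0,0.2,0,0,0, 8,0.9,0,0.25,0,0,0, 8,1.05,0,0.28,0,0,0, 8,1.2,0,0.32,0,0,0, 8,1.2,0,0.32,0,0,0]'>/dev/null; python3 f.py|tail -1
```

```text
travel 204.7 off n 0.7 F.u -5.64 F.n -1.17 u tool [-0.965 -0.    -0.263]
```

```bash
python3 -m handwheel '[8,0.15,0,0.04,0,0,0, 8,0.3,0,0.08,0,0,0, 8,0.45,0,0.12,0,0,0, 8,0.6,0,0.16,0,0,0, 8,0.75,0,0.2,0,0,0, 8,0.75,0,0.2,0,0,0]'>/dev/null; python3 f.py|tail -1
```

```text
travel 204.6 off n 0.8 F.u -3.9 F.n -2.13 u tool [-0.965 -0.    -0.262]
```

```bash
python3 -m handwheel '[8,0.15,0,0.04,0,0,0, 8,0.3,0,0.08,0,0,0, 8,0.45,0,0.12,0,0,0, 8,0.6,0,0.16,0,0,0, 8,0.75,0,0.2,0,0,0, 8,0.9,0,0.25,0,0,0, 8,1.05,0,0.28,0,0,0, 8,1.2,0,0.32,0,0,0]'>/dev/null; python3 f.py|tail -1
```

```text
travel 204.5 off n 0.8 F.u -0.6 F.n -2.66 u tool [-0.966  0.    -0.26 ]
```

```bash
python3 -m handwheel '[13,0,0,0,0,0,0, 16,0,0,0,0,0,0, 25,0,0,0,0,0,0, 40,0,0,0,0,0,0, 50,0,0,0,0,0,0]'; python3 f.py; python3 - <<'E'
from station import r
import cv2
W=r.camera("wrist");cv2.imwrite("pics/w4.png",W["color"][:,:,::-1])
E
```

```text
time: 11.65
position: [518.3, 287.3, 386.6]
ee_rot: [0.415, -0.18, 0.888, 0.084]
contact_force: [0.1, 0.5, 0.4]
opening: 49.5
t 11.65 g [627.9 333.6 287.2] cab [-26.9  -0.5 287.2] z [ 0.707  0.298 -0.641] F [0.11 0.53 0.43] M [-0.25  0.66 -0.01] op 49.5 q [ 0.53  0.03 -0.56  0.12 -0.1   0.08]
travel 204.0 off n 0.8 F.u 0.52 F.n 0.1 u tool [-0.965 -0.    -0.261]
```

View pics/w4.png

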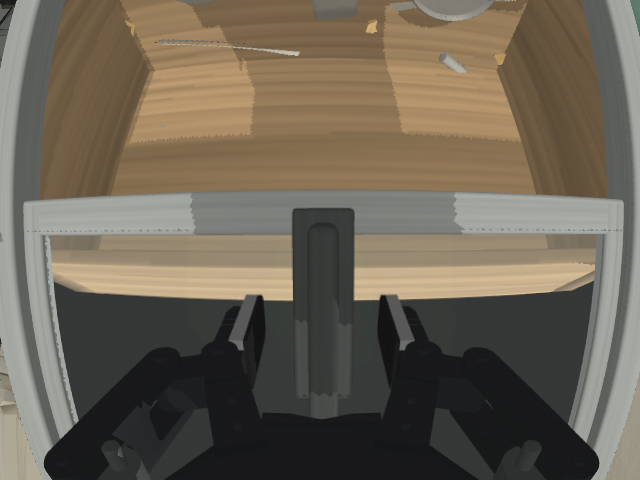

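```bash
python3 -m handwheel '[50,0,0,-10,0,0,0, 50,0,0,-30,0,0,0, 50,0,0,-60,0,0,0, 50,0,0,-100,0,0,0, 80,0,0,-110,0,0,0, 80,0,0,-110,0,0,0]'; python3 - <<'E'
from station import r
from h import *
import cv2
for n in ("wrist","scene","top"):
    W=r.camera(n);cv2.imwrite(f"pics/{n}5.png",W["color"][:,:,::-1])
    for t in ("tape_measure","putty_tin","tape_roll","sash_edge","sash_grip"):
        print(n,t,[(round(e["score"],2),np.round(e["point"])) for e in r.landmark_of(n,t)[:2]])
s=r.sense();st(s)
for e in (45,55): print(row(s,cab((-130,0,90),O,YAW),frame(YAW,e)))
E
```

```text
time: 12.3
position: [439.7, 254.3, 459.1]
ee_rot: [0.417, -0.18, 0.887, 0.085]
contact_force: [0.8, 0.8, -0.2]
opening: 76.9
wrist tape_measure []
wrist putty_tin []
wrist tape_roll []
wrist sash_edge [(0.62, array([640., 338., 216.]))]
wrist sash_grip [(0.89, array([629., 336., 289.]))]
scene tape_measure [(0.62, array([613., 336.,   8.])), (0.24, array([ 595., -363.,   -2.]))]
scene putty_tin [(0.91, array([576., 416.,   6.]))]
scene tape_roll [(0.76, array([649., 233.,   3.]))]
scene sash_edge [(0.83, array([640., 342., 214.])), (0.27, array([629., 333., 288.]))]
scene sash_grip [(0.96, array([629., 330., 290.])), (0.22, array([638., 341., 214.]))]
top tape_measure [(0.92, array([613., 330.,   4.]))]
top putty_tin [(0.75, array([579., 422.,  10.]))]
top tape_roll [(0.67, array([650., 236.,  10.]))]
top sash_edge [(0.78, array([638., 343., 216.]))]
top sash_grip [(0.72, array([629., 333., 287.]))]
t 13.2 g [550.1 300.8 357.7] cab [-111.4   -0.4  357.7] z [ 0.707  0.299 -0.641] F [-1.08  0.91 -0.7 ] M [-0.24  0.62  0.  ] op 80.3 q [ 0.56 -0.2  -0.57  0.33 -0.12  0.1 ]
(array([203.6,   0.4, 158. ]), array([-0.01,  5.12, -0.  ]))
(array([177. ,   0.4, 162.8]), array([-1.000e-02,  1.512e+01, -0.000e+00]))
```

View pics/wrist5.png

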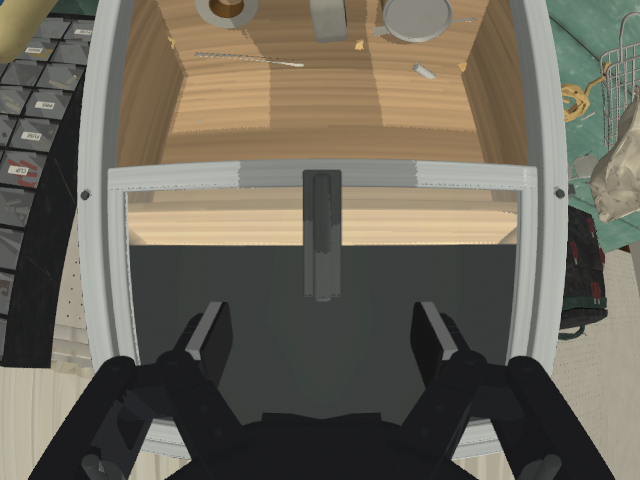

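View pics/scene5.png

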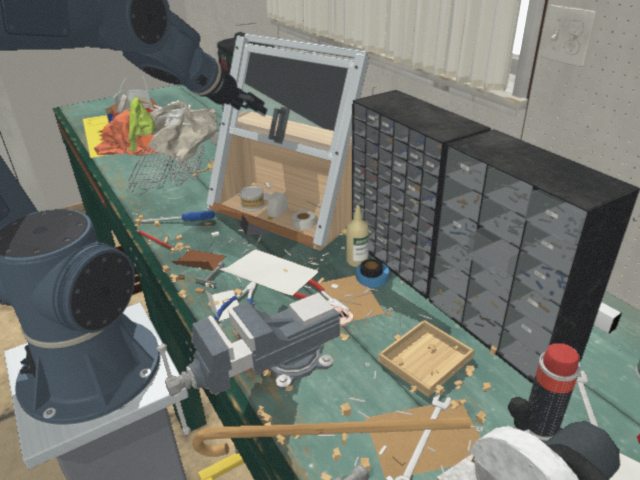

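```bash
python3 -m handwheel '[80,30,0,20,0,2,0, 80,70,0,55,0,4,0, 80,110,0,90,0,7,0, 80,150,0,125,0,10,0, 80,180,0,150,0,10,0, 80,180,0,150,0,10,0, 80,180,0,150,0,10,0, 80,180,0,150,0,10,0]'; python3 - <<'E'
from station import r
from h import *
import cv2
s=r.sense();st(s)
W=r.camera("wrist");cv2.imwrite(f"pics/w6.png",W["color"][:,:,::-1])
cc,ss=np.cos(YAW),np.sin(YAW)
def tc(p):
    c=np.array(p)-O; return np.round([cc*c[0]+ss*c[1],-ss*c[0]+cc*c[1],c[2]])
for t in ("tape_measure","putty_tin","tape_roll"):
    print(t,[(round(e["score"],2),tc(e["point"])) for e in r.landmark_of("wrist",t)[:2]],[(round(e["score"],2),tc(e["point"])) for e in r.spot_in("wrist",t)[:1]])
for p in ([613,336,8],[613,330,4]): print(tc(p))
E
```

```text
time: 14.0
position: [441.2, 255.0, 225.7]
ee_rot: [0.338, -0.186, 0.92, 0.069]
contact_force: [-0.8, 0.1, -0.7]
opening: 79.9
t 14.0 g [533.6 294.1 107.6] cab [-129.1   -0.2  107.6] z [ 0.596  0.252 -0.762] F [-0.76  0.06 -0.65] M [-0.25  0.5   0.03] op 79.9 q [ 0.55  0.1  -0.86 -0.09 -0.1   0.12]
tape_measure [(0.58, array([-40.,   2.,   4.]))] [(0.81, array([-59.,   3.,  43.]))]
putty_tin [(0.68, array([-42.,  93.,   6.]))] [(0.83, array([-65.,  84.,  44.]))]
tape_roll [(0.59, array([ -43., -101.,    7.]))] [(0.86, array([-64., -95.,  29.]))]
[-40.   8.   8.]
[-42.   2.   4.]
```

View pics/w6.png

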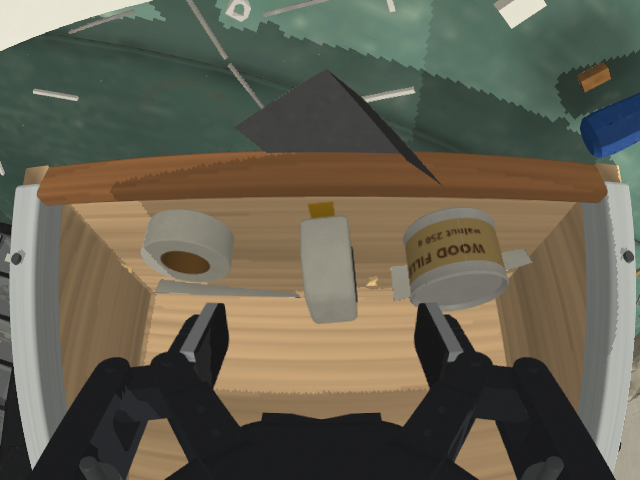

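```bash
python3 - <<'E'
from station import r
from h import *
import cv2
c=r.camera("wrist")
m=r.silhouettes("wrist","tape_measure")[0]["mask"]
im=c["color"][:,:,::-1].copy()
cs,_=cv2.findContours(m.astype(np.uint8),0,1); cv2.drawContours(im,cs,-1,(0,0,255),1)
cv2.imwrite("pics/w7.png",cv2.resize(im[180:350,240:420],None,fx=3.3,fy=3.3,interpolation=cv2.INTER_CUBIC))
f=240/np.tan(np.radians(c["fovy"])/2); V=c["view"]; R=V[:3,:3]; o=-R.T@V[:3,3]
def fz(u,v,z):
    x,y=u-c["cx"],v-c["cy"]; rr=np.hypot(x,y); th=rr/f
    d=R.T@np.array([np.sin(th)*x/rr,-np.sin(th)*y/rr,-np.cos(th)])
    p=o+d*(z-o[2])/d[2]-O
    cc,ss=np.cos(YAW),np.sin(YAW); return np.array([cc*p[0]+ss*p[1],-ss*p[0]+cc*p[1],z])
for u,v in ((303,240),(351,240),(309,280),(355,280),(314,318),(356,316),(335,322)): print(u,v,fz(u,v,67).round(1))
# sanity: sill
print(fz(320,203,26).round(1))
E
```

```text
303 240 [-137.9   -7.2   67. ]
351 240 [-137.9   13.2   67. ]
309 280 [-96.6  -5.8  67. ]
355 280 [-96.6  18.3  67. ]
314 318 [-33.9  -4.3  67. ]
356 316 [-37.8  23.8  67. ]
335 322 [-25.   10.2  67. ]
[-108.4   -0.2   26. ]
```

View pics/w7.png

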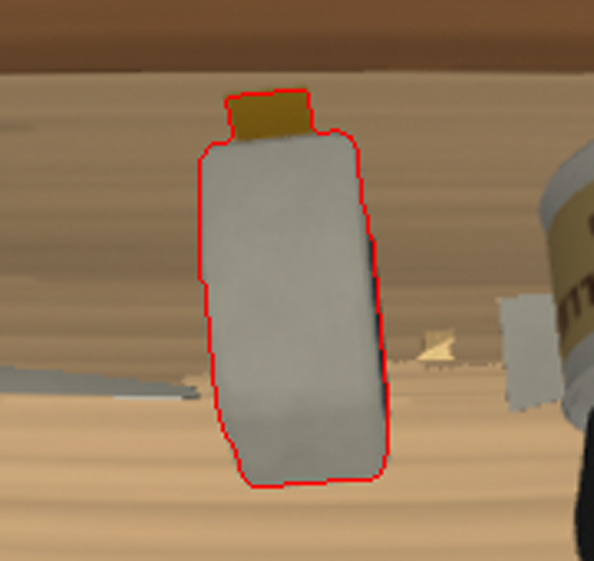

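```bash
python3 - <<'E'
from station import r
from h import *
import cv2
from scipy.optimize import minimize
c=r.camera("wrist")
m=r.silhouettes("wrist","tape_measure")[0]["mask"]
f=240/np.tan(np.radians(c["fovy"])/2); V=c["view"]
def pj(P):
    q=P@V[:3,:3].T+V[:3,3]; d=np.c_[q[:,0],-q[:,1],-q[:,2]]
    rr=np.hypot(d[:,0],d[:,1]); th=np.arctan2(rr,d[:,2]); return np.c_[c["cx"]+f*th*d[:,0]/rr,c["cy"]+f*th*d[:,1]/rr]
def hull(p):
    x,y,a=p; im=np.zeros(m.shape,np.uint8)
    for lo,hi,w,z0,z1 in ((-27,43,17,0,59),(-43,-20,9,0,12)):
        P=[]
        for Y in (lo,hi):
            for X in (-w,w):
                for Z in ([z0,z1] if w<10 else [z0,z1]):
                    # tape y axis heading cabinet +x rotated a ; tape x axis = heading -90deg
                    h=np.array([np.cos(a),np.sin(a)]); s=np.array([np.sin(a),-np.cos(a)])
                    k=np.array([x,y])+h*Y+s*X
                    P.append(cab((k[0],k[1],8+Z),O,YAW))
        uv=pj(np.array(P)); 
        h_=cv2.convexHull((uv*16).round().astype(np.int32))
        cv2.fillConvexPoly(im,h_,1,shift=4)
    return im>0
def cost(p):
    h=hull(p); return 1-(h&m).sum()/(h|m).sum()
best=None
for a in (-.2,0,.1,.2):
    k=minimize(cost,[-40,3,a],method="Nelder-Mead",options=dict(initial_simplex=[[-40,3,a],[-30,3,a],[-40,9,a],[-40,3,a+.1]]))
    print(k.x,k.fun)
    if best is None or k.fun<best.fun: best=k
im=c["color"][:,:,::-1].copy(); im[hull(best.x)]=im[hull(best.x)]//2+np.array([0,0,120],np.uint8)
cv2.imwrite("pics/w8.png",cv2.resize(im[180:350,240:420],None,fx=3.3,fy=3.3))
s=r.sense();st(s)
E
```

```text
[-35.86269111   6.66542192   0.11828351] 0.1530104119511091
[-35.35379153   6.99493559   0.09450722] 0.15503520048974595
[-36.30257303   6.91172919   0.09500855] 0.15636419001218027
[-35.8248217    6.76800623   0.11926592] 0.15121729925903526
t 14.55 g [532.2 293.2 104.3] cab [-130.8   -0.4  104.3] z [ 0.594  0.251 -0.765] F [ 0.6  -0.26 -0.15] M [-0.19  0.53  0.04] op 79.9 q [ 0.55  0.11 -0.87 -0.1  -0.1   0.12]
```

View pics/w8.png

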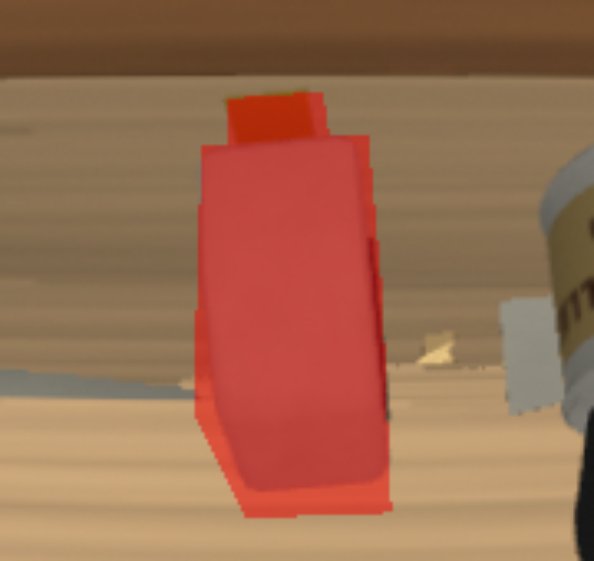

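```bash
python3 - <<'E'
from station import r
from h import *
c=r.camera("wrist")
f=240/np.tan(np.radians(c["fovy"])/2); V=c["view"]; R=V[:3,:3]; o=-R.T@V[:3,3]
def fz(u,v,z):
    x,y=u-c["cx"],v-c["cy"]; rr=np.hypot(x,y); th=rr/f
    d=R.T@np.array([np.sin(th)*x/rr,-np.sin(th)*y/rr,-np.cos(th)])
    p=o+d*(z-o[2])/d[2]-O
    cc,ss=np.cos(YAW),np.sin(YAW); return np.array([cc*p[0]+ss*p[1],-ss*p[0]+cc*p[1],z]).round(1)
g=lambda a,b:(240+a/3.3,180+b/3.3)
for n,p,z in (("blade tip L",(226,97),12),("blade tip R",(308,90),12),("front bot L",(205,147),14),("front bot R",(352,135),14),("frontR z30",(362,200),30),("top back L",(252,486),62),("top back R",(380,478),62),("topL mid",(212,345),66),("topR mid",(366,345),66)):
    print(n,fz(*g(*p),z))
E
```

```text
blade tip L [-84.2  -7.5  12. ]
blade tip R [-86.6   8.   12. ]
front bot L [-69.9 -12.1  14. ]
front bot R [-74.3  16.9  14. ]
frontR z30 [-76.4  18.1  30. ]
top back L [ 0.1 -3.1 62. ]
top back R [-5.7 26.1 62. ]
topL mid [-91.   -8.6  66. ]
topR mid [-91.   16.5  66. ]
```

```bash
python3 - <<'E'
from station import r
from h import *
s=r.sense();st(s)
Rt=frame(YAW+.15,55); a=Rt.as_matrix()[:,2]
g=cab((-35.6,7.2,43),O,YAW)
print(g,row(s,g-80*a,Rt),row(s,g,Rt))
E
```

```text
t 14.6 g [532.2 293.2 104.2] cab [-130.8   -0.4  104.2] z [ 0.593  0.251 -0.765] F [ 1.4   0.01 -0.55] M [-0.24  0.55  0.  ] op 79.7 q [ 0.55  0.11 -0.87 -0.1  -0.1   0.12]
[616.90641655 337.26834617  43.        ] (array([-55.5, -12.6,  30.1]), array([-5.26,  5.1 , -6.82])) (array([-48. ,  -5.7, 109.4]), array([-5.26,  5.1 , -6.82]))
```

```bash
python3 -m handwheel '[65,-27,-6,15,-2.6,2.5,-3.4, 65,-55.5,-12.6,30.1,-5.26,5.1,-6.82, 65,-55.5,-12.6,30.1,-5.26,5.1,-6.82, 65,-55.5,-12.6,30.1,-5.26,5.1,-6.82, 65,-55.5,-12.6,30.1,-5.26,5.1,-6.82, 65,-55.5,-12.6,30.1,-5.26,5.1,-6.82]' 40; python3 - <<'E'
from station import r
from h import *
import cv2
s=r.sense();st(s)
Rt=frame(YAW+.15,55)
print(row(s,cab((-35.6,7.2,43),O,YAW),Rt))
W=r.camera("wrist");cv2.imwrite(f"pics/w9.png",W["color"][:,:,::-1])
E
```

```text
time: 15.2
position: [501.0, 266.6, 234.9]
ee_rot: [0.289, -0.259, 0.918, 0.082]
contact_force: [-1.1, 0.2, 0.2]
opening: 64.8
t 15.2 g [576.7 313.  107.8] cab [-82.1   0.5 107.8] z [ 0.488  0.299 -0.82 ] F [-1.1   0.21  0.23] M [-0.26  0.47 -0.01] op 64.8 q [ 0.48  0.2  -0.65  0.11  0.04 -0.06]
(array([-1.2, -0.3, 80. ]), array([ 0.01, -0.06, -0.  ]))
```

View pics/w9.png

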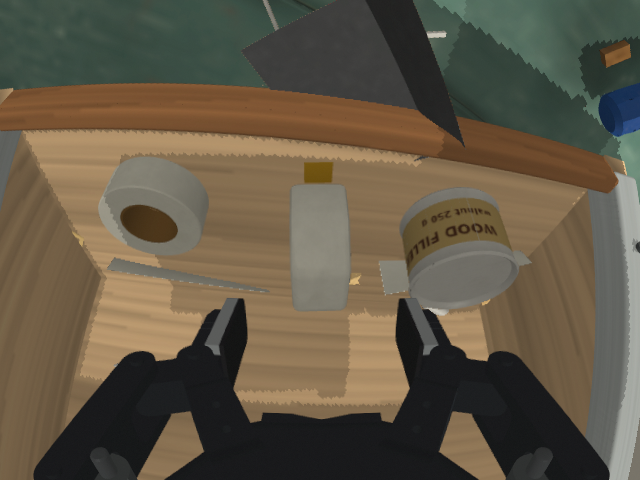

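```bash
python3 -m handwheel '[50,-0.3,0,15,0,0,0, 50,-0.7,0,35,0,0,0, 50,-1,-0.3,55,0,0,0, 50,-1.2,-0.3,70,0,0,0, 50,-1.2,-0.3,80,0,0,0, 50,-1.2,-0.3,80,0,0,0, 50,-1.2,-0.3,80,0,0,0]' 40; python3 - <<'E'
from station import r
from h import *
import cv2
s=r.sense();st(s)
W=r.camera("wrist");cv2.imwrite(f"pics/w10.png",W["color"][:,:,::-1])
E
```

```text
time: 15.95
position: [541.8, 291.0, 170.9]
ee_rot: [0.289, -0.259, 0.918, 0.082]
contact_force: [-0.1, -0.3, 1.1]
opening: 49.9
t 15.95 g [617.6 337.5  43.9] cab [-34.8   7.2  43.9] z [ 0.489  0.3   -0.819] F [-0.13 -0.28  1.13] M [-0.26  0.5  -0.01] op 49.9 q [ 0.48  0.38 -0.61 -0.03  0.04 -0.05]
```

View pics/w10.png

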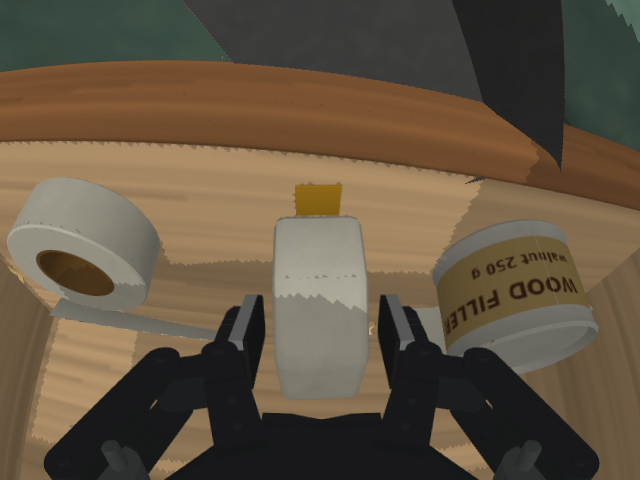

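Centred and clear on both sides; close on it, then lift 12 mm.

```bash
python3 -m handwheel '[25,0,0,0,0,0,0, 25,0,0,0,0,0,0, 25,0,0,0,0,0,0, 25,0,0,0,0,0,0, 25,0,0,0,0,0,0]' 50; python3 - <<'E'
from station import r
from h import *
s=r.sense();st(s)
R=now(s)[1]; print("up in tool",R.inv().apply([0,0,1]),"cab -x",R.inv().apply([-np.cos(YAW),-np.sin(YAW),0]))
E
```

```text
time: 16.5
position: [542.4, 291.0, 171.7]
ee_rot: [0.29, -0.259, 0.918, 0.082]
contact_force: [-2.8, -3.6, 6.0]
opening: 32.4
t 16.5 g [618.4 337.5  44.9] cab [-34.1   6.8  44.9] z [ 0.49   0.3   -0.818] F [-2.79 -3.63  6.05] M [-0.53  0.23 -0.14] op 32.4 q [ 0.48  0.38 -0.6  -0.03  0.04 -0.05]
up in tool [-5.74938678e-01 -3.90080689e-04 -8.18196410e-01] cab -x [ 0.80902085  0.14907152 -0.56856217]
```

```bash
python3 -m handwheel '[25,-6,0,-8,0,0,0, 25,-17,0,-24,0,0,0, 25,-29,0,-41,0,0,0, 25,-13,3,-52,0,0,0, 25,11,7.5,-69,0,0,0, 25,44,13,-92,0,0,0, 25,76,19,-115,0,0,0, 25,105,25,-135,0,0,0, 25,117,27,-143,0,0,0, 25,117,27,-143,0,0,0]'; python3 - <<'E'
from station import r
from h import *
import cv2
s=r.sense();st(s)
W=r.camera("wrist");cv2.imwrite(f"pics/w11.png",W["color"][:,:,::-1])
W=r.camera("scene");cv2.imwrite(f"pics/s11.png",W["color"][:,:,::-1])
W=r.camera("top");cv2.imwrite(f"pics/t11.png",W["color"][:,:,::-1])
for n in("scene","top"):
  for t in ("tray","sash_grip","putty_tin","tape_roll"):
    print(n,t,[(round(e["score"],2),np.round(e["point"])) for e in r.landmark_of(n,t)[:2]])
for u,v in ((458,225),(512,215),(524,275),(471,285)): print(onz(W,u,v,22).round(1))
E
```

```text
time: 17.5
position: [374.5, 220.2, 220.8]
ee_rot: [0.289, -0.259, 0.918, 0.082]
contact_force: [-0.4, 1.0, -3.1]
opening: 32.5
t 17.5 g [450.2 266.7  93.8] cab [-216.6    7.1   93.8] z [ 0.488  0.3   -0.82 ] F [-0.37  1.   -3.07] M [-0.42  0.66  0.05] op 32.5 q [ 0.53 -0.03 -0.96  0.02  0.01 -0.02]
scene tray [(0.59, array([ 593., -361.,    0.]))]
scene sash_grip [(0.72, array([630., 334., 290.]))]
scene putty_tin [(0.83, array([576., 418.,   8.]))]
scene tape_roll [(0.86, array([655., 235.,   4.]))]
top tray [(0.8, array([ 593., -362.,    0.]))]
top sash_grip [(0.98, array([631., 333., 287.]))]
top putty_tin [(0.83, array([577., 422.,   9.]))]
top tape_roll [(0.84, array([652., 234.,  10.])), (0.73, array([628., 333., 287.]))]
[ 652.  -284.7   22. ]
[ 677.8 -414.6   22. ]
[ 534.2 -439.1   22. ]
[ 509.  -313.2   22. ]
```

View pics/w11.png

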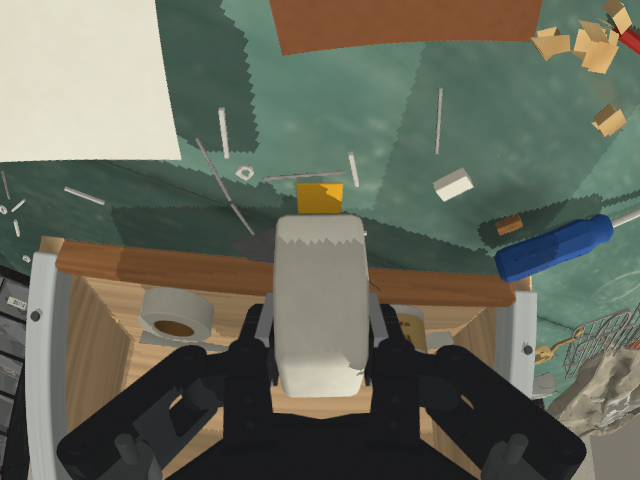

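View pics/s11.png

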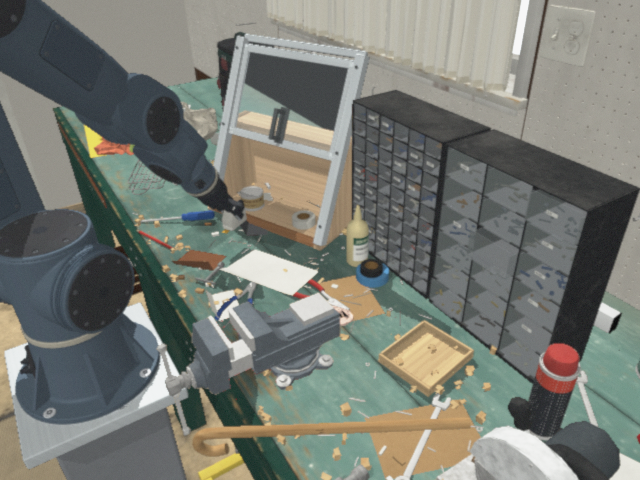

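View pics/t11.png

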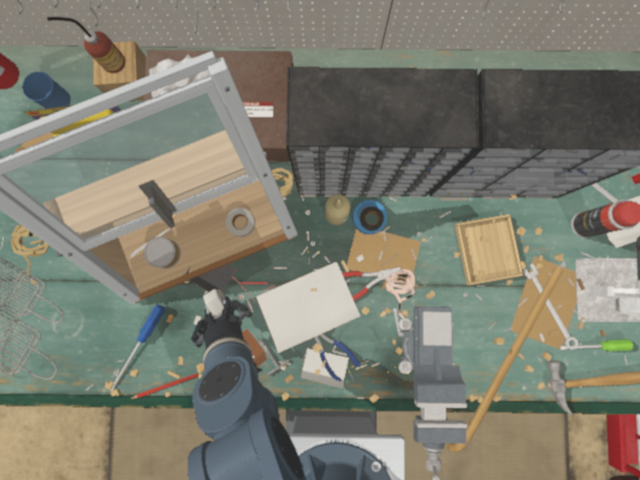

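```bash
python3 - <<'E'
from station import r
from h import *
import cv2
S=r.camera("scene");T=r.camera("top")
im=S["color"][240:420,150:400,::-1]; cv2.imwrite("pics/vz.png",cv2.resize(im,None,fx=3,fy=3))
im=T["color"][290:480,370:560,::-1]; cv2.imwrite("pics/vt.png",cv2.resize(im,None,fx=3,fy=3))
for z in (80,120,160): print(z,[onz(T,*p,z).round() for p in ((418,308),(452,310),(464,405),(415,405))])
def tri(a,b):
    o1,d1=ray(S,*a);o2,d2=ray(T,*b)
    A=np.c_[d1,-d2]; k=np.linalg.lstsq(A,o2-o1,rcond=None)[0]; p,q=o1+k[0]*d1,o2+k[1]*d2; return ((p+q)/2).round(),np.linalg.norm(p-q).round(1)
print(tri((340,316),(452,309)), tri((318,293),(418,309)))
# expected tape-in-tray, projections of moving path
E
```

```text
80 [array([ 455., -176.,   80.]), array([ 452., -252.,   80.]), array([ 246., -275.,   80.]), array([ 244., -168.,   80.])]
120 [array([ 456., -168.,  120.]), array([ 453., -241.,  120.]), array([ 255., -263.,  120.]), array([ 253., -160.,  120.])]
160 [array([ 458., -160.,  160.]), array([ 454., -230.,  160.]), array([ 264., -252.,  160.]), array([ 262., -153.,  160.])]
(array([ 457., -247.,  102.]), np.float64(5.2)) (array([ 455., -170.,  111.]), np.float64(1.7))
```

View pics/vz.png

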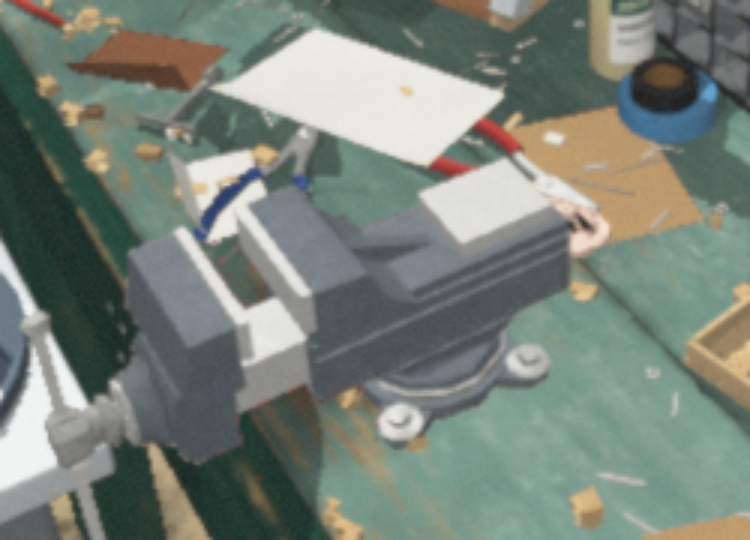

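View pics/vt.png

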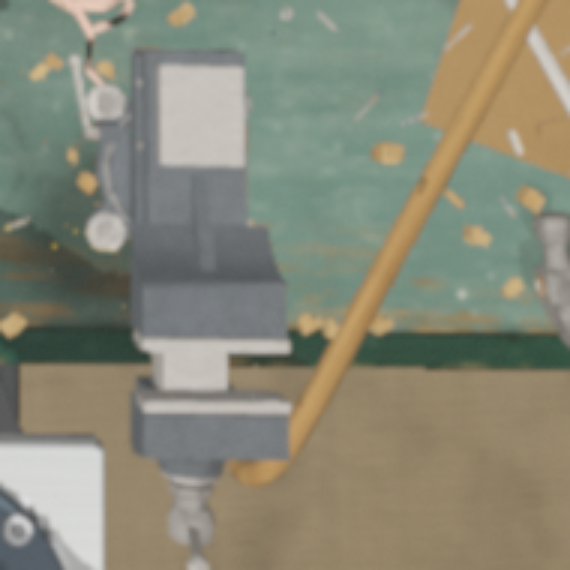

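```bash
python3 - <<'E'
from station import r
from h import *
s=r.sense();st(s)
Rm=frame(0.0,55.1); a=Rm.as_matrix()[:,2]
print(row(s,np.array([440,-40,371])+155*a,Rm))
Rh=frame(0.28,55.1); a=Rh.as_matrix()[:,2]
print(row(s,np.array([405,95,310])+155*a,Rh))
E
```

```text
t 18.15 g [452.2 267.6  93.6] cab [-214.4    7.1   93.6] z [ 0.489  0.3   -0.819] F [ 0.02  0.37 -2.52] M [-0.42  0.7   0.02] op 32.5 q [ 0.53 -0.02 -0.96  0.02  0.01 -0.02]
(array([ -18.8, -255.8, -170.5]), array([18.05,  0.08, 25.83]))
(array([ -17.2, -122.4,  -97.1]), array([ 8.87,  0.08, 12.68]))
```

```bash
python3 -m handwheel '[25,-4,-12,-15,1,0,1.4, 25,-8,-40,-40,3,0,4.2, 25,-12,-78,-68,6,0,8.4, 25,-17,-118,-95,8.9,0.1,12.7, 25,-18,-160,-118,11.5,0.1,16.5, 25,-18.5,-200,-142,14.5,0.1,20.5, 25,-18.8,-235,-160,16.8,0.1,24, 25,-18.8,-255.8,-170.5,18,0.1,25.8, 25,-18.8,-255.8,-170.5,18,0.1,25.8]'; python3 - <<'E'
from station import r
from h import *
s=r.sense();st(s)
y=-0.55;Rm=frame(y,55.1); a=Rm.as_matrix()[:,2]
for z in (200,): print(row(s,(601,-367,z+37),Rm))
E
```

```text
time: 19.05
position: [440.7, -42.2, 372.6]
ee_rot: [0.301, 0.002, 0.954, -0.001]
contact_force: [0.2, 0.4, -3.5]
opening: 32.4
t 19.05 g [529.7 -42.6 245.7] cab [-263.8 -308.7  245.7] z [ 0.574 -0.002 -0.819] F [ 0.22  0.37 -3.46] M [0.05 0.89 0.02] op 32.4 q [-0.12 -0.21 -0.67  0.5   0.06 -0.09]
(array([ -65.2, -278.1,   56.1]), array([17.93,  0.12, 25.67]))
```

```bash
python3 -m handwheel '[25,-4,-15,3,1,0,1.4, 25,-12,-50,10,3,0,4.3, 25,-22,-92,19,6,0,8.6, 25,-32,-136,27,9,0,12.9, 25,-43,-182,37,12,0.1,17.2, 25,-53,-225,46,14.8,0.1,21.2, 25,-61,-260,53,17,0.1,24.3, 25,-65.2,-278.1,56.1,17.9,0.1,25.7, 25,-65.2,-278.1,56.1,17.9,0.1,25.7, 25,-65.2,-278.1,56.1,17.9,0.1,25.7]'; python3 - <<'E'
from station import r
from h import *
import cv2
s=r.sense();st(s)
y=-0.55;Rm=frame(y,55.1)
for z in (20,7): print(row(s,(601,-367,z+37),Rm))
W=r.camera("scene");cv2.imwrite("pics/s12.png",W["color"][:,:,::-1])
W=r.camera("wrist");cv2.imwrite("pics/w12.png",W["color"][:,:,::-1])
E
```

```text
time: 20.05
position: [525.8, -317.6, 361.4]
ee_rot: [0.287, 0.257, 0.919, -0.08]
contact_force: [0.1, 0.3, -2.9]
opening: 32.4
t 20.05 g [ 601.2 -363.2  234. ] cab [-322.8 -631.9  234. ] z [ 0.487 -0.295 -0.822] F [ 0.12  0.31 -2.93] M [ 0.45  0.73 -0.07] op 32.4 q [-0.54  0.16 -0.34  0.47 -0.    0.  ]
(array([ 99.8,  -2.9, 146.5]), array([ 0.19, -0.21,  0.23]))
(array([107.2,  -2.9, 157.2]), array([ 0.19, -0.21,  0.23]))
```

View pics/w12.png

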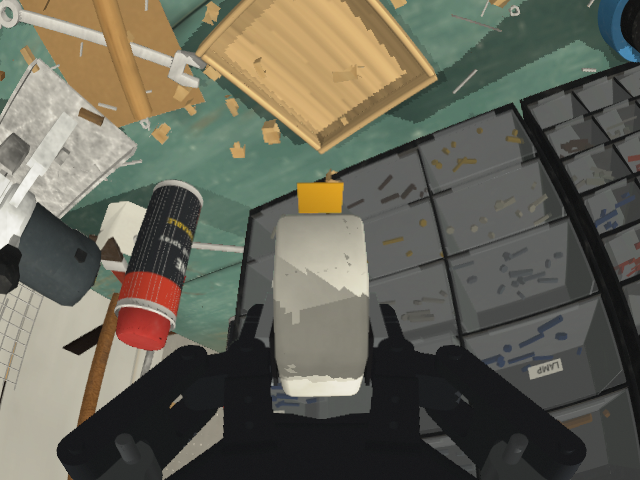

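View pics/s12.png

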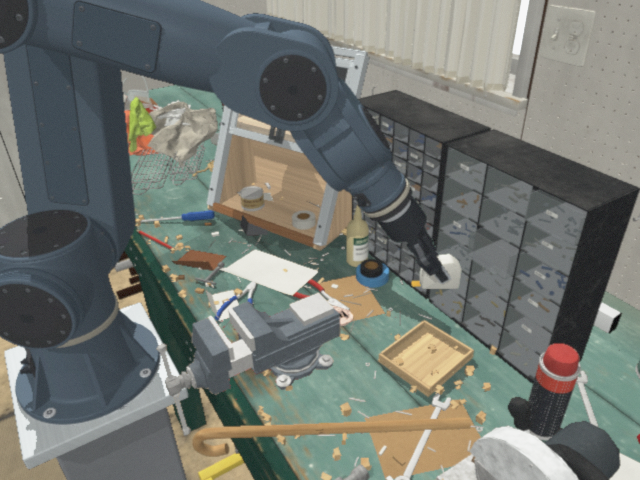

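```bash
python3 -m handwheel '[25,8,-0.3,12,0,0,0, 25,27,-0.8,40,0,0,0, 25,48,-1.5,71,0.1,-0.1,0.1, 25,70,-2,103,0.2,-0.2,0.2, 25,87,-2.5,128,0.2,-0.2,0.2, 25,97,-2.9,142,0.2,-0.2,0.2, 25,99.8,-2.9,146.5,0.2,-0.2,0.2, 25,99.8,-2.9,146.5,0.2,-0.2,0.2]'; python3 - <<'E'
from station import r
from h import *
import cv2
s=r.sense();st(s)
y=-0.55;Rm=frame(y,55.1)
for z in (6,): print(row(s,(601,-367,z+37),Rm))
print("down tool",now(s)[1].inv().apply([0,0,-1]))
W=r.camera("scene");cv2.imwrite("pics/s13.png",cv2.resize(W["color"][200:430,320:600,::-1],None,fx=2.5,fy=2.5))
W=r.camera("wrist");cv2.imwrite("pics/w13.png",W["color"][:,:,::-1])
E
```

```text
time: 20.95
position: [525.7, -320.7, 184.9]
ee_rot: [0.289, 0.259, 0.918, -0.082]
contact_force: [0.8, 0.8, -1.9]
opening: 32.2
t 20.95 g [ 601.3 -367.1   57.8] cab [-324.3 -635.5   57.8] z [ 0.488 -0.299 -0.82 ] F [ 0.82  0.79 -1.87] M [0.45 0.67 0.07] op 32.2 q [-0.55  0.36 -0.59  0.01 -0.    0.  ]
(array([ 8.7, -0.1, 12. ]), array([-0.01,  0.04,  0.04]))
down tool [5.72677348e-01 5.27946104e-04 8.19780688e-01]
```

View pics/w13.png

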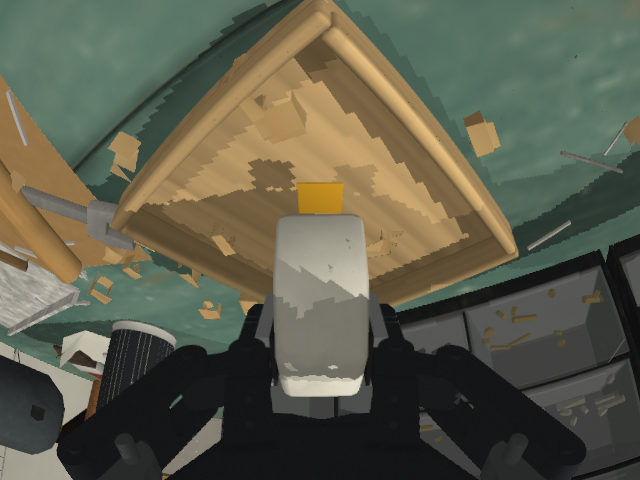

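View pics/s13.png

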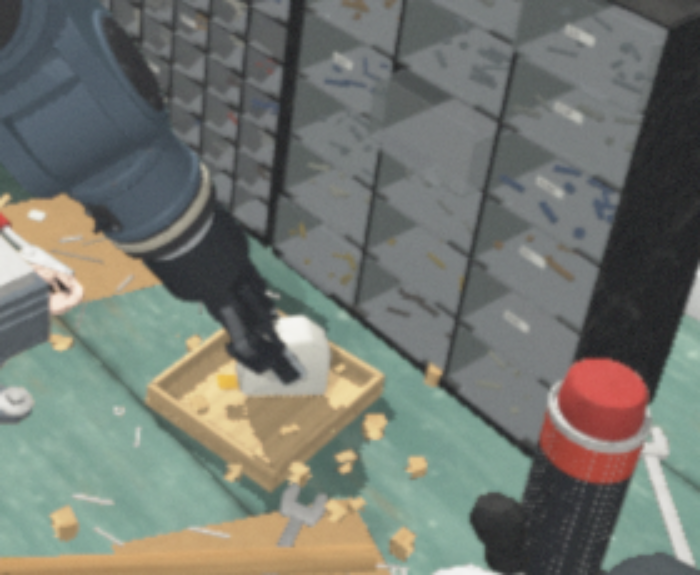

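```bash
python3 -m handwheel '[25,3,0,4.2,0,0,0, 25,5.7,0,8.2,0,0,0, 25,6.9,0,9.8,0,0,0, 25,7.4,0,10.6,0,0,0, 25,7.4,0,10.6,0,0,0]'; python3 - <<'E'
from h import *
from station import r
st(r.sense())
E
```

```text
time: 21.55
position: [525.6, -321.3, 171.9]
ee_rot: [0.289, 0.259, 0.918, -0.082]
contact_force: [0.1, -0.5, -1.8]
opening: 32.2
t 21.55 g [ 601.3 -367.9   44.9] cab [-324.6 -636.2   44.9] z [ 0.488 -0.3   -0.82 ] F [ 0.09 -0.46 -1.84] M [ 0.44  0.68 -0.  ] op 32.2 q [-0.55  0.38 -0.6  -0.03 -0.    0.  ]
```

```bash
python3 -m handwheel '[25,0.3,0,0.4,0,0,0, 25,0.6,0,0.8,0,0,0, 25,0.8,0,1.2,0,0,0, 25,0.8,0,1.2,0,0,0]' | grep -E "force|posi"; python3 -m handwheel '[25,0.3,0,0.4,0,0,0, 25,0.6,0,0.8,0,0,0, 25,0.6,0,0.8,0,0,0]'| grep -E "force|posi"
```

```text
position: [525.7, -321.3, 170.6]
contact_force: [0.2, -0.5, -1.8]
position: [525.8, -321.4, 170.2]
contact_force: [-3.3, 2.1, 5.5]
```

```bash
python3 -m handwheel '[34,0,0,0,0,0,0, 36,0,0,0,0,0,0, 40,0,0,0,0,0,0, 46,0,0,0,0,0,0, 50,0,0,0,0,0,0, 50,0,0,0,0,0,0]'; python3 - <<'E'
from h import *
from station import r
import cv2
st(r.sense())
W=r.camera("scene");cv2.imwrite("pics/s14.png",cv2.resize(W["color"][200:430,320:600,::-1],None,fx=2.5,fy=2.5))
W=r.camera("wrist");cv2.imwrite("pics/w14.png",W["color"][:,:,::-1])
E
```

```text
time: 22.85
position: [525.7, -321.3, 169.6]
ee_rot: [0.289, 0.259, 0.918, -0.082]
contact_force: [-0.4, 0.3, -0.8]
opening: 50.1
t 22.85 g [ 601.3 -367.9   42.6] cab [-324.5 -636.2   42.6] z [ 0.488 -0.3   -0.819] F [-0.43  0.32 -0.84] M [0.24 0.4  0.03] op 50.1 q [-0.55  0.39 -0.6  -0.03 -0.    0.  ]
```

View pics/w14.png

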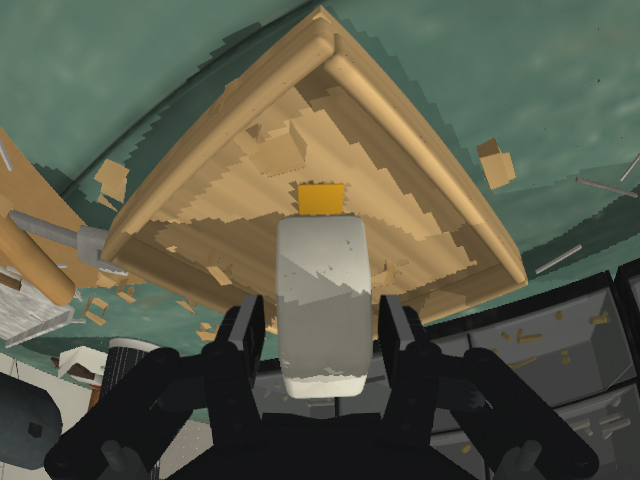

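View pics/s14.png

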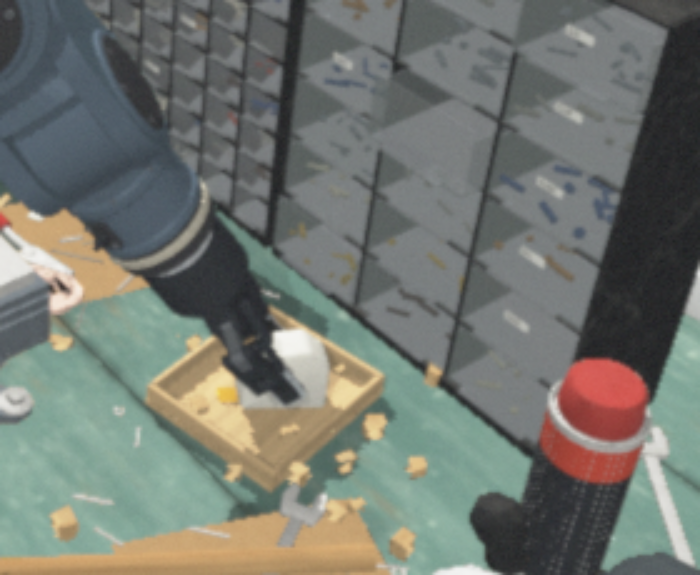

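Standing, with clear space on both sides. Back out along the tool axis.

```bash
python3 -m handwheel '[50,0,0,-8,0,0,0, 50,0,0,-25,0,0,0, 50,0,0,-50,0,0,0, 50,0,0,-80,0,0,0, 50,0,0,-115,0,0,0, 50,0,0,-150,0,0,0, 50,0,0,-160,0,0,0, 50,0,0,-160,0,0,0, 50,0,0,-160,0,0,0]'; python3 - <<'E'
from h import *
from station import r
import cv2
st(r.sense())
for n in ("scene","top"):
    W=r.camera(n);cv2.imwrite(f"pics/{n}15.png",W["color"][:,:,::-1])
    for t in ("tape_measure","putty_tin","tape_roll","sash_edge","sash_grip"):
        print(n,t,[(round(e["score"],2),np.round(e["point"])) for e in r.landmark_of(n,t)[:1]])
W=r.camera("wrist");cv2.imwrite("pics/w15.png",W["color"][:,:,::-1])
E
```

```text
time: 23.85
position: [447.6, -273.4, 300.1]
ee_rot: [0.289, 0.259, 0.918, -0.082]
contact_force: [0.2, -0.1, 0.2]
opening: 50.2
t 23.85 g [ 523.3 -319.9  173.1] cab [-377.7 -561.6  173.1] z [ 0.488 -0.3   -0.82 ] F [ 0.21 -0.1   0.2 ] M [0.25 0.46 0.  ] op 50.2 q [-0.55  0.03 -0.65  0.27 -0.    0.  ]
scene tape_measure [(0.64, array([ 597., -363.,    8.]))]
scene putty_tin [(0.78, array([574., 417.,   6.]))]
scene tape_roll []
scene sash_edge []
scene sash_grip [(0.56, array([631., 337., 291.]))]
top tape_measure [(0.71, array([ 597., -367.,    1.]))]
top putty_tin [(0.56, array([574., 420.,  10.]))]
top tape_roll [(0.77, array([652., 234.,   4.]))]
top sash_edge [(0.58, array([639., 343., 218.]))]
top sash_grip [(0.59, array([630., 332., 285.]))]
```

View pics/scene15.png

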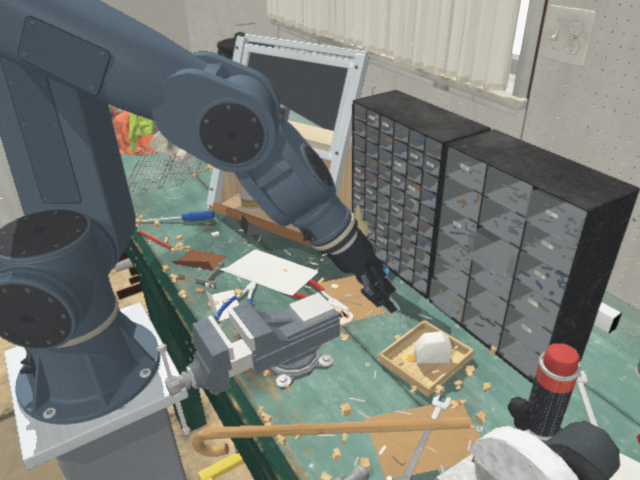

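View pics/top15.png

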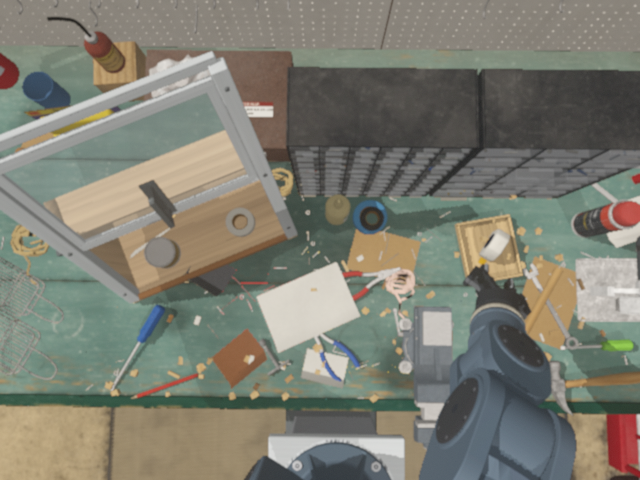

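The tape measure stands in the tray (scene px 433,348; top px 494,244). The sash is still up (handle at top px 157,200), and the tin and roll have not moved. The arm touches nothing, so I'm handing it in.

```bash
python3 -c "
from station import r
print(r.sign_off())"
```

```text
the job is handed in; nothing more can be done
None
```

The job is done and handed in at about 24 s of the 70 s: the sash stays up by itself and the tape measure stands upright in the tray.

- **Sash:** I pinched the handle and raised it. The drag jumped at about 196 mm of travel, where the friction shoe begins. I went on to about 204 mm and eased down until the hand felt no weight (-0.6 N along the track), then let go. The sash did not drop.
- **Tape measure:** I reached in under the sash, gripped the case across its 34 mm, lifted it over the sill and carried it to the tray. I lowered it until the wrist felt the tray floor (about 7 N), then opened the fingers and backed away.

**Last checks:**
- The pictures show the tape measure upright inside the tray walls, with its origin at about (597, -365).
- The sash handle is still at about z 288, the same as when I released it.
- The putty tin and the tape roll are where they were, to within the networks' few mm.
- The wrist force reads about zero, and the arm touches nothing.

**Checks that failed:** in the last scene picture the arm hid the tape roll and the sash edge, so the networks did not report them there. The top camera confirmed both.

While approaching the handle the hand overshot by about 30 mm. It did not touch the pane, and I corrected it before gripping.

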